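# Pack away the hole-saw set

## Task

Pack away the hole-saw set: nest the three red hole saws, teeth down, on the post of the plywood stand, smallest first, so that each larger one fits down over the smaller and the post stands up through all three. Lay the two arbors in the notched saddles of the arbor tray, each over its own black silhouette (its colour band is painted there too), with the drill pointing to the dark raised end as painted. Leave the mug, the glass jar and the tape measure where they stand.

Things in the scene. Friction and masses are not known exactly. Their poses are not given: they have to be found in the camera images.
- saw_small: Smallest hole saw: red steel cup, mouth (teeth) down, 35 mm outside diameter, 45 mm high, wall 2.5 mm, flat 4 mm back plate on top with a 20 mm hole in the middle. Origin: centre of its toothed underside, z up. 80 g. Grip round the outside near the top.
- saw_medium: Medium hole saw, as the small one but 51 mm outside diameter (46 mm inside), 45 mm high (41 mm deep inside), 20 mm hole in its top. Origin: centre of its toothed underside, z up. 130 g.
- saw_large: Large hole saw, as the others but 67 mm outside diameter (62 mm inside), 45 mm high (41 mm deep inside), 20 mm hole in its top. Origin: centre of its toothed underside, z up. 190 g.
- arbor_long: Long arbor (red band), lying, 142 mm: dark hexagon body 24 mm across flats, 28 across corners, 38 long; along -x a round steel shank 11 mm thick, 38 long; along +x a brass thread 16 mm thick, 8 long, then a drill 7.5 mm thick, 58 long. Origin: on the axis, mid-hexagon (12 mm above the bench at the start); x points to the drill tip. 220 g, balanced at the hexagon: grip there, across the axis.
- arbor_short: Short arbor (yellow band), lying, 106 mm: dark hexagon body 19 mm across flats, 22 across corners, 28 long; along -x a shank 9 mm thick, 32 long; along +x a brass thread 13 mm thick, 6 long, then a drill 6.5 mm thick, 40 long. Origin: on the axis, mid-hexagon (9.5 mm above the bench at the start); x points to the drill tip. 110 g: grip the hexagon across the axis.
- saw_stand: Stand, fixed: plywood 110 x 110 x 12 mm with an upright steel post 10 mm thick in the middle (foot flange 22 mm wide, 2.5 high), post tip 74 mm above the bench. Origin: under the post at bench height, z up. Small saw's rim comes to 12 mm above the bench, on the plywood; the medium's back plate rests on the small's, rim at 16 mm; the large's rim is at 20 mm. Scribed circles show the diameters.
- arbor_tray: Fixed board 180 (x) x 124 x 10 mm, dark guard 34 mm high at its +x end. Origin: centre of underside. Cradles along x at y=+38 mm (long arbor), y=-38 (short): two saddles 12 mm thick each (x=-51, +29 long; -45, +23 short; tops up to 39 mm), notches 11 mm wider than shank or drill, 10 mm play along. Home: mid-hexagon at x=-14, axis 30 mm up (long), 28 (short), drill to +x.
- screw_jar: Bystander: clear glass jar with a yellow lid, 64 mm wide, 112 mm high. Origin: centre of its underside.
- tape_measure: Bystander: yellow and black tape measure, 62 x 91 mm, 64 mm high. Origin: centre of its underside.
- mug: Bystander: white mug with a leaf pattern, 92 mm wide, 127 mm with the handle, 95 mm high. Origin: centre of its underside.
Things that resemble listed ones, but are neither listed nor needed, are in the scene too. Leave any blue or orange look-alike of the saw_large alone.

How it is judged:
By the outcome, as a careful person would: the job done as asked, in the order asked, and still so for the second after the job is handed in, with the robot touching nothing.
It also fails if it takes over 123 s, if anything falls off the work surface, if the arm or the gripper's body presses on something with over 40 N, if the wrist force passes 120 N, or if a joint passes its speed limit or range.

## Robot

A 6-joint arm with a two-finger parallel gripper is mounted at the origin on a cart in front of the work surface, level with it; the furniture and walls round the work are solid. World frame = base frame: x ahead of the robot, y to its left, z up, the work surface at z = 0. Lengths are in m, angles in rad, forces in N, time in s.
With the tool pointing down it reaches from about 0.35 to 0.975 m from the base axis. Payload 4.9 kg.
Tool frame: the origin (TCP) lies at the very end of the fingers, on their centre line; the grasp point (between the pads) lies 19 mm behind it; z points along the fingers, y is the line along which they close (so a half turn about z gives the same grasp; the last joint's range is limited). The gripper opens to 85 mm and grips with 20 to 120 N. Pads are 22 mm wide; open, the fingers measure 114 mm over their backs; the gripper's body (76 mm by 85 mm) begins 54 mm behind the grasp point. The pads swing forward as they close: fully open they stand 13 mm farther back than shut.
Start: joints at [-1.354, 0.053, 1.613, -0, 1.476, -0.119], TCP at [0.206, -0.59, 0.231] pointing down, gripper open.
Joint ranges: [-3.01, 3.01], [-1.01, 2.22], [0.06, 2.58], [-1.02, 4.17], [0.09, 2.62], [-3.14, 3.14]. Speed limits (rad/s): [2.57, 2.57, 3.14, 3.14, 3.14, 3.14].

## Interface

Orientations are given as a unit quaternion [w, x, y, z].
In Python, from plant import * gives the robot as it stands.
- The arm moves only by the tool jog_arm, never from a script. Its argument "moves" is a list that holds one entry, the list of rows, each a list of 7 numbers: the finger opening in cm, from 0 to 8.54, then the shift along the tool's x, y, z in cm, then the turn, a rotation vector about the tool's x, y, z in rad. A call has 1 to 20 rows; each row shifts and turns the commanded pose from where the row before left it, along the tool's axes as they then stand; what a row does not reach is not made up. A row lasts 1/12 s, in which the tool goes at most 41.7 mm and 7.16 degrees, less where a joint would pass 70% of its speed; a pose out of reach is approached as far as the arm can. A call is refused whole if a number of a shift passes 4.17 or a number of a turn 0.125, either way. A call with a gripper value outside its range is refused whole. The fingers move at their own pace and stop on an object; the grip force is fixed at half the most. Time passes only in rows, so rows that do not move let the fingers close. It gives the time, the measured TCP pose, the force, the opening and the grip force at its end, in the units of the state.
- state(): the state, without advancing time (a new reading comes with each control period).
- grab_frame(name): name is "scene" or "top"; returns a dict with "color" (480x640x3 uint8, blue, green, red), "depth" (480x640 float32, m along the optical axis (not along the pixel's ray), 0 where there is no reading), "fx", "fy", "cx", "cy" (pixels), "k1" (the pictures are not rectified: a ray, as slopes to the right and down, at radius r is drawn at 1 + k1 r^2 times it, then the intrinsics apply), "R" (3x3) and "t" (3): a world point X has camera coordinates R X + t. Camera axes: x right, y down, z forward; pixel columns grow to the right and rows downward; lengths in m; the calibration is good to about 2 mm. A picture is of the moment at which its call begins.
- job_done(): hands the job in; it is judged then, once.
Trained networks look in a picture, given as the dict that the camera call returned (one of the last four; its "shot" number tells which), for a name from the list of things; names that differ only in an ending like _2 or _b are one class to them, and where a whole thing is asked for, a point or a joint stands for the part that bears it (a point fixed in the world has none). Each returns a list of dicts, best first, with "p" (0 to 1); they miss things now and then, are a little off and sometimes report something else, mostly with a low value. They report only what shows in the picture. A call takes as long as a camera call. They do not tell look-alikes from the thing itself.
- recognise(name, picture): "rect" ([centre column, centre row, width, height] in pixels, round what is visible of it).
- regions_of(name, picture): "pixels" (480x640 bool, what is visible of it) and "rect" ([centre column, centre row, width, height] in pixels, round what is visible of it).
The state is a dict: "time": time; "joint_pos": joint angles; "joint_vel": joint speeds; "joint_efforts": joint torques, N m; "tool_pos": TCP position; "tool_rot": TCP orientation; "contact_force": force on the tool from outside, world axes, zero at the start; "ft_torque": the same for the moment, N m; "gripper_width": opening from 0.0 (shut) to 1.0 (fully open); "grasp_force": force on a finger pad.
Only numpy, scipy, OpenCV 4.12 (cv2) and the standard library are available. Lean on these libraries where they do the work, as an engineer would, in place of code of your own. Each camera call takes 0.05 s, during which the arm holds its last target. There are 200 camera calls.

## Working session

There is one attempt and no reset: what is moved stays moved. The work goes in short steps, Python scripts to look and compute and a tool call to move; the robot and the scene stay as the last step left them, time stands still between calls to the robot, and variables do not carry over. Pictures are saved under pics/ and viewed, at most 14 in all, crops included, and the job is handed in when it is done.

Besides the shell and the picture viewer there is one more tool, called after "Emit:" by a JSON object that holds its "name" and its "arguments", one argument or row to a line. jog_arm: Moves the arm, as the interface text tells. Its arguments: {"type":"object","properties":{"moves":{"type":"array"}},"required":["moves"]}

```bash
mkdir -p pics; ls; python3 - <<'E'
from plant import *
import cv2
for n in("scene","top"):
    f=grab_frame(n); cv2.imwrite(f"pics/{n}0.png",f["color"]); print(n,f["fx"],f["k1"],f["R"].tolist(),f["t"].tolist(),f["shot"])
print(state())
E
```

```text
pics
scene 503.6216092714432 -0.02120317282121905 [[0.7448503134073493, -0.6671424415483714, -0.010907488338352459], [-0.39140685282102006, -0.42364141754501516, -0.8169018453310011], [0.5403690277779788, 0.6127388612005344, -0.5766735660605177]] [-0.3426562215789108, 0.28830308438002833, 1.3051328378581393] 1
top 466.2550891774397 0.034241304194906425 [[-0.014680423323313188, -0.9998347568584187, 0.01072120090825893], [-0.9812390815644907, 0.012344293565244392, -0.1923992807337127], [0.19223514242074277, -0.01334456422076024, -0.9812581579911756]] [0.08891565652810317, 0.5415114609917636, 1.1384164059327644] 2
{'time': 0.1, 'joint_pos': array([-1.35399425e+00,  5.33174774e-02,  1.61418213e+00,  7.27440099e-06,
        1.47600297e+00, -1.18978797e-01]), 'joint_vel': array([ 0.00114381, -0.00160546, -0.00375259,  0.00154603, -0.00047663,
       -0.00015369]), 'joint_efforts': array([ 5.16868804e-04, -3.94909322e+01, -3.71361029e+01, -1.25886036e-04,
        3.99309021e-03, -1.77043864e-05]), 'tool_pos': array([ 0.20583181, -0.58952495,  0.23015425]), 'tool_rot': array([-9.53995645e-04,  9.85939083e-01,  1.67102400e-01, -4.30738604e-05]), 'contact_force': array([ 0.5930172 , -0.20247545, -0.73416347]), 'ft_torque': array([-0.03146835,  0.02571021,  0.0542441 ]), 'grasp_force': 0.0, 'gripper_width': 0.9971710819733357}
```

View pics/scene0.png

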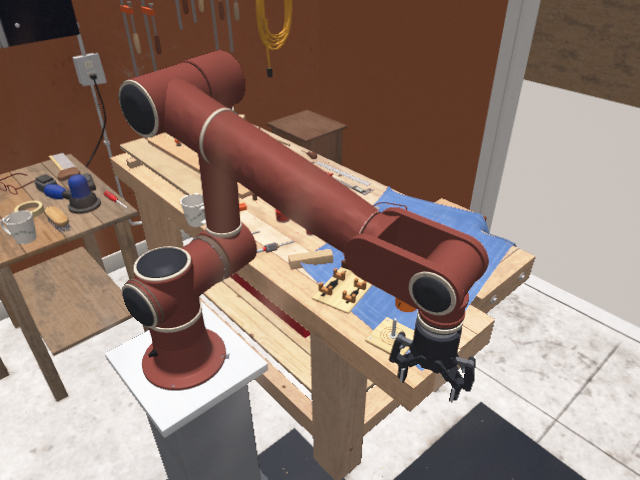

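View pics/top0.png

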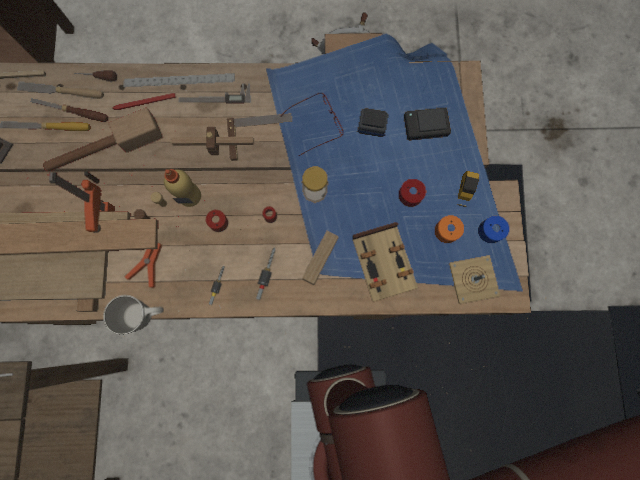

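```bash
cat > h.py <<'E'
from plant import *
import numpy as np, cv2
def cam(f):
    K=np.array([[f["fx"],0,f["cx"]],[0,f["fy"],f["cy"]],[0,0,1]]);D=np.array([f["k1"],0,0,0,0.]);return K,D,np.array(f["R"]),np.array(f["t"])
def rays(f,uv):
    K,D,R,t=cam(f);n=cv2.undistortPoints(np.float64(uv).reshape(-1,1,2),K,D)[:,0];return np.c_[n,np.ones(len(n))]
def cloud(f,mask):
    v,u=np.nonzero(mask&(f["depth"]>0));K,D,R,t=cam(f);c=rays(f,np.c_[u,v])*f["depth"][v,u][:,None]
    return (c-t)@R,np.c_[u,v]
def onplane(f,uv,z):
    K,D,R,t=cam(f);d=rays(f,uv)@R;o=-R.T@t;return o+d*((z-o[2])/d[:,2])[:,None]
def proj(f,X):
    K,D,R,t=cam(f);return cv2.projectPoints(np.float64(X).reshape(-1,1,3),cv2.Rodrigues(R)[0],t,K,D)[0][:,0]
def crop(f,u0,v0,w,h,s,name):
    cv2.imwrite(name,cv2.resize(f["color"][v0:v0+h,u0:u0+w],None,fx=s,fy=s,interpolation=cv2.INTER_CUBIC))
E
python3 - <<'E'
from h import *
f=grab_frame("top")
a=cv2.resize(f["color"][195:315,195:325],None,fx=3,fy=3,interpolation=cv2.INTER_CUBIC)
b=cv2.resize(f["color"][170:305,345:515],None,fx=3,fy=3,interpolation=cv2.INTER_CUBIC)
b=cv2.resize(b,(400,360*1)) if 0 else b
im=np.zeros((405,900,3),np.uint8);im[:360,:390]=a;im[:405,390:]=b
cv2.imwrite("pics/c1.png",cv2.resize(im,(800,360)))
for n in "saw_small saw_medium saw_large arbor_long arbor_short saw_stand arbor_tray screw_jar tape_measure mug".split():
    for r in regions_of(n,f)[:4]:
        if r["p"]<.2: continue
        P,_=cloud(f,r["pixels"])
        top=P[P[:,2]>np.percentile(P[:,2],70)-.004] 
        print(n,round(r["p"],2),np.round(r["rect"]),len(P),"z95",np.percentile(P[:,2],[5,50,95]).round(3),"mean",P[:,:2].mean(0).round(4),"mid-top",((top.max(0)+top.min(0))/2).round(4),np.ptp(top,axis=0).round(3))
E
```

```text
saw_small 0.65 [269. 214.  12.  17.] 185 z95 [0.    0.042 0.048] mean [0.6227 0.2142] mid-top [0.6241 0.214  0.0458] [0.035 0.034 0.011]
saw_medium 0.76 [216. 220.  20.  24.] 329 z95 [0.012 0.045 0.049] mean [0.605  0.3486] mid-top [0.6074 0.3506 0.0473] [0.049 0.049 0.01 ]
saw_large 0.89 [413. 195.  28.  31.] 591 z95 [0.005 0.044 0.049] mean [ 0.6753 -0.1629] mid-top [ 0.6778 -0.1666  0.0466] [0.066 0.067 0.01 ]
saw_large 0.88 [494. 230.  25.  31.] 654 z95 [0.004 0.044 0.048] mean [ 0.5722 -0.3672] mid-top [ 0.5759 -0.3721  0.0468] [0.067 0.065 0.01 ]
saw_large 0.63 [449. 230.  28.  32.] 594 z95 [0.011 0.044 0.049] mean [ 0.5749 -0.2533] mid-top [ 0.5781 -0.257   0.0475] [0.066 0.066 0.011]
arbor_long 0.81 [266. 273.  23.  48.] 350 z95 [-0.001  0.018  0.027] mean [0.4606 0.2263] mid-top [0.4707 0.2242 0.0241] [0.133 0.045 0.014]
arbor_short 0.73 [216. 286.  13.  38.] 186 z95 [0.007 0.015 0.022] mean [0.4368 0.3505] mid-top [0.4401 0.3504 0.019 ] [0.093 0.033 0.011]
saw_stand 0.58 [475. 277.  51.  48.] 1755 z95 [0.008 0.012 0.017] mean [ 0.4466 -0.3183] mid-top [ 0.4489 -0.3187  0.0438] [0.122 0.121 0.068]
arbor_tray 0.67 [385. 261.  66.  79.] 3367 z95 [0.006 0.011 0.036] mean [ 0.4962 -0.0856] mid-top [ 0.4964 -0.0859  0.0263] [0.201 0.167 0.035]
arbor_tray 0.27 [414. 193.  26.  29.] 566 z95 [0.013 0.044 0.049] mean [ 0.6746 -0.1633] mid-top [ 0.6778 -0.1666  0.0467] [0.066 0.067 0.009]
screw_jar 0.92 [314. 184.  25.  38.] 750 z95 [0.018 0.11  0.115] mean [0.6831 0.0944] mid-top [0.6922 0.0947 0.1141] [0.061 0.06  0.012]
tape_measure 0.62 [466. 188.  20.  37.] 463 z95 [0.009 0.053 0.064] mean [ 0.6897 -0.3102] mid-top [ 0.6975 -0.3148  0.0619] [0.058 0.04  0.016]
mug 0.58 [135. 315.  59.  40.] 1476 z95 [0.006 0.05  0.095] mean [0.3668 0.5576] mid-top [0.3655 0.5353 0.0864] [0.091 0.12  0.028]
```

View pics/c1.png

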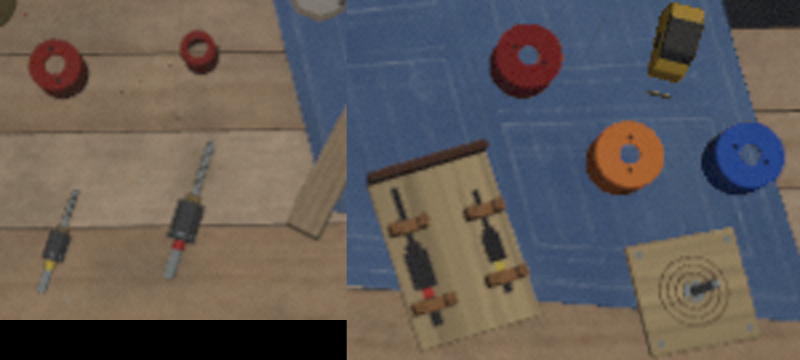

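```bash
cat > m.py <<'E'
from h import *
f=grab_frame("top")
for n in ("saw_small","saw_medium","saw_large"):
    for r in regions_of(n,f)[:1]:
        P,uv=cloud(f,r["pixels"]); T=P[(P[:,2]>.037)]
        c,rad=cv2.minEnclosingCircle(np.float32(onplane(f,uv[P[:,2]>.037],.045)[:,:2])); print(n,np.round(c,4),round(rad,4),T.mean(0).round(4))
for n,h in(("arbor_long",.012),("arbor_short",.0095)):
    r=regions_of(n,f)[0];v,u=np.nonzero(r["pixels"]);Q=onplane(f,np.c_[u,v],h)[:,:2]
    col=f["color"][v,u].astype(int);br=col.max(1)
    d=np.linalg.svd(Q-Q.mean(0),full_matrices=0)[2][0];d*=np.sign(d[0]);s=(Q-Q.mean(0))@d
    w=Q[(br<70)];dk=w.mean(0) if len(w) else None
    print(n,"yaw",np.arctan2(d[1],d[0]).round(3),"len",np.ptp(s).round(4),"mid",(Q.mean(0)+d*(s.max()+s.min())/2).round(4),"dark",len(w),dk, "darkrange",np.percentile((w-Q.mean(0))@d,[5,95]).round(4),"minmax",s.min().round(4),s.max().round(4))
    red=(col[:,2]>1.7*col[:,0])&(br>70); print(" coloured px",red.sum(),((Q[red]-Q.mean(0))@d).mean().round(4))
r=regions_of("saw_stand",f)[0];P,uv=cloud(f,r["pixels"])
v,u=np.nonzero(r["pixels"]); b=cv2.minAreaRect(np.float32(P[(P[:,2]<.022)&(P[:,2]>.004)][:,:2]));print("stand",b)
b=cv2.minAreaRect(np.float32(onplane(f,uv[P[:,2]<.022],.012)[:,:2]));print("stand",b)
box=(435,245,80,75);m=np.zeros((480,640),bool);m[250:310,445:505]=1;P,_=cloud(f,m);hi=P[P[:,2]>.03];print("post",len(hi),hi.mean(0).round(4),hi[hi[:,2]>.06].mean(0).round(4))
r=regions_of("arbor_tray",f)[0];P,uv=cloud(f,r["pixels"]);k=(P[:,2]<.016)&(P[:,2]>.004)
print("tray",cv2.minAreaRect(np.float32(onplane(f,uv[k],.01)[:,:2])))
m=np.zeros((480,640),bool);m[215:310,340:425]=1;P,uv=cloud(f,m);hi=P[P[:,2]>.02]; g=hi[hi[:,0]>.54];print("guard",len(g),cv2.minAreaRect(np.float32(g[:,:2])))
s=hi[hi[:,0]<.54];_,l,c=cv2.kmeans(np.float32(s[:,:2]),4,None,(3,50,1e-5),5,cv2.KMEANS_PP_CENTERS);print("saddles",c.round(4).tolist())
E
python3 m.py
```

```text
saw_small [0.623  0.2129] 0.0184 [0.6228 0.2135 0.0452]
saw_medium [0.6074 0.3502] 0.0261 [0.6073 0.3501 0.0454]
saw_large [ 0.5752 -0.3709] 0.0345 [ 0.5755 -0.3712  0.0448]
arbor_long yaw -0.295 len 0.1357 mid [0.4701 0.2234] dark 129 [0.45770847 0.22618849] darkrange [-0.0236  0.0095] minmax -0.0614 0.0743
 coloured px 24 -0.0206
arbor_short yaw -0.306 len 0.0945 mid [0.4395 0.3516] dark 69 [0.43661711 0.3519839 ] darkrange [-0.0103  0.014 ] minmax -0.0417 0.0528
 coloured px 13 -0.0166
stand ((0.44781389832496643, -0.3196748197078705), (0.11257891356945038, 0.11221712827682495), 9.069928169250488)
stand ((0.44679564237594604, -0.3183404207229614), (0.11311570554971695, 0.11069115996360779), 9.635648727416992)
post 32 [ 0.4479 -0.3171  0.0591] [ 0.4482 -0.3178  0.0718]
tray ((0.49910223484039307, -0.08666842430830002), (0.18416164815425873, 0.12574654817581177), 16.23809814453125)
guard 210 ((0.5780900716781616, -0.06132796034216881), (0.011284705251455307, 0.1218661293387413), 15.758129119873047)
saddles [[0.5285000205039978, -0.11670000106096268], [0.4368000030517578, -0.06319999694824219], [0.5133000016212463, -0.041200000792741776], [0.4632999897003174, -0.13580000400543213]]
```

```bash
cat > g.py <<'E'
import sys
from h import *
from scipy.spatial.transform import Rotation as Ro
# usage: g.py x y z yaw : remaining shift (cm, tool axes) and turn
x,y,z,yaw=map(float,sys.argv[1:5]); s=state(); q=s["tool_rot"]
R=Ro.from_quat([q[1],q[2],q[3],q[0]]); G=Ro.from_matrix([[np.cos(yaw),np.sin(yaw),0],[np.sin(yaw),-np.cos(yaw),0],[0,0,-1]])
d=np.array([x,y,z])-s["tool_pos"]
print("t",s["time"],"pos",s["tool_pos"].round(4),"shift now",(R.inv().apply(d)*100).round(2),"turn",(R.inv()*G).as_rotvec().round(3),"shift in goal axes",(G.inv().apply(d)*100).round(2),"j",s["joint_pos"].round(2))
E
echo ok
```

```text
ok
```

Emit:
{"name": "jog_arm", "arguments": {
  "moves": [
    [[8.5,3.0,-2.8,0,0,0,0],[8.5,3.0,-2.8,0,0,0,0],[8.5,3.0,-2.8,0,0,0,0],[8.5,3.0,-2.8,0,0,0,0],[8.5,3.0,-2.8,0,0,0,0],[8.5,3.0,-2.8,0,0,0,0],[8.5,3.0,-2.8,0,0,0,0],[8.5,3.0,-2.8,0,0,0,0],[8.5,3.0,-2.8,0,0,0,0],[8.5,3.0,-2.8,0,0,0,0],[8.5,3.0,-2.8,0,0,0,0],[8.5,3.0,-2.8,0,0,0,0],[8.5,3.0,-2.8,0,0,0,0],[8.5,3.0,-2.8,0,0,0,0],[8.5,3.0,-2.8,0,0,0,0],[8.5,3.0,-2.8,0,0,0,0],[8.5,3.0,-2.8,0,0,0,0],[8.5,3.0,-2.8,0,0,0,0],[8.5,3.0,-2.8,0,0,0,0],[8.5,3.0,-2.8,0,0,0,0]]
  ]
}}

```text
time: 2.72
tool_pos: [0.5885, 0.1386, 0.2314]
tool_rot: [0.0, 0.986, 0.167, 0.0]
contact_force: [0.1, -0.3, 0.2]
gripper_width: 0.997
grasp_force: 0.0
```

```bash
python3 g.py .623 .2132 .1 .335
```

```text
t 2.7167 pos [0.5885 0.1386 0.2314] shift now [ 5.71 -5.91 13.14] turn [ 0.    -0.     0.001] shift in goal axes [ 5.71 -5.91 13.14] j [ 0.11  0.    1.66 -0.    1.47  1.34]
```

Emit:
{"name": "jog_arm", "arguments": {
  "moves": [
    [[8.5,2.9,-3.0,0,0,0,0],[8.5,2.9,-3.0,0,0,0,0],[8.5,0,0,4,0,0,0],[8.5,0,0,4,0,0,0],[8.5,0,0,4,0,0,0],[8.5,0,0,4,0,0,0],[8.5,0,0,3,0,0,0],[8.5,0,0,2,0,0,0],[8.5,0,0,0.9,0,0,0],[8.5,0,0,0,0,0,0],[0,0,0,0,0,0,0],[0,0,0,0,0,0,0],[0,0,0,0,0,0,0],[0,0,0,0,0,0,0],[0,0,0,0,0,0,0],[0,0,0,0,0,0,0],[0,0,0,0,0,0,0],[0,0,0,0,0,0,0]]
  ]
}}

```text
time: 4.22
tool_pos: [0.6244, 0.2124, 0.0147]
tool_rot: [-0.0, 0.986, 0.167, 0.002]
contact_force: [0.5, -0.4, 6.3]
gripper_width: 0.383
grasp_force: 59.9
```

```bash
python3 g.py .448 -.318 .15 .335; python3 -c "
from plant import *
print(state()['gripper_width'],state()['grasp_force'])"
```

```text
t 4.2167 pos [0.6244 0.2124 0.0147] shift now [-34.09  44.27 -13.63] turn [ 0.    -0.004  0.001] shift in goal axes [-34.1   44.29 -13.53] j [ 0.22  0.34  1.67 -0.    1.13  1.45]
0.38282393609173765 59.93954334408045
```

Emit:
{"name": "jog_arm", "arguments": {
  "moves": [
    [[0,0,0,-2,0,0,0],[0,0,0,-4,0,0,0],[0,0,0,-4,0,0,0],[0,0,0,-4,0,0,0],[0,-2.4,3.15,-0.5,0,0,0],[0,-2.4,3.15,0,0,0,0],[0,-2.4,3.15,0,0,0,0],[0,-2.4,3.15,0,0,0,0],[0,-2.4,3.15,0,0,0,0],[0,-2.4,3.15,0,0,0,0],[0,-2.4,3.15,0,0,0,0],[0,-2.4,3.15,0,0,0,0],[0,-2.4,3.15,0,0,0,0],[0,-2.4,3.15,0,0,0,0],[0,-2.4,3.15,0,0,0,0],[0,-2.4,3.15,0,0,0,0],[0,-2.4,3.15,0,0,0,0],[0,-2,2.4,0,0,0,0],[0,-0.6,0.8,0,0,0,0],[0,0,0,0,0,0,0]]
  ]
}}

```text
time: 5.88
tool_pos: [0.4482, -0.3181, 0.1574]
tool_rot: [0.0, 0.986, 0.165, -0.0]
contact_force: [0.0, 0.4, -1.0]
gripper_width: 0.386
grasp_force: 59.8
```

```bash
python3 g.py .448 -.318 .12 .335; python3 - <<'E'
from h import *
f=grab_frame("scene");p=proj(f,[[.448,-.318,.074]])[0];print(p);u,v=p.astype(int)
crop(f,u-80,v-90,160,130,4,"pics/s1.png")
f=grab_frame("top")
m=np.zeros((480,640),bool);m[215:330,430:520]=1
c=f["color"].astype(int);m&=(c[:,:,2]>2*c[:,:,1]);P,uv=cloud(f,m);k=(P[:,2]>.09)&(P[:,2]<.2);print(k.sum(),P[k].mean(0))
E
```

```text
t 5.8833 pos [ 0.4482 -0.3181  0.1574] shift now [-0.02 -0.02  3.74] turn [ 0.     0.    -0.003] shift in goal axes [-0.02 -0.02  3.74] j [-0.75 -0.07  1.86 -0.    1.35  0.49]
[393.55800465 317.69388017]
1 [ 0.45689267 -0.29907966  0.16609892]
```

View pics/s1.png

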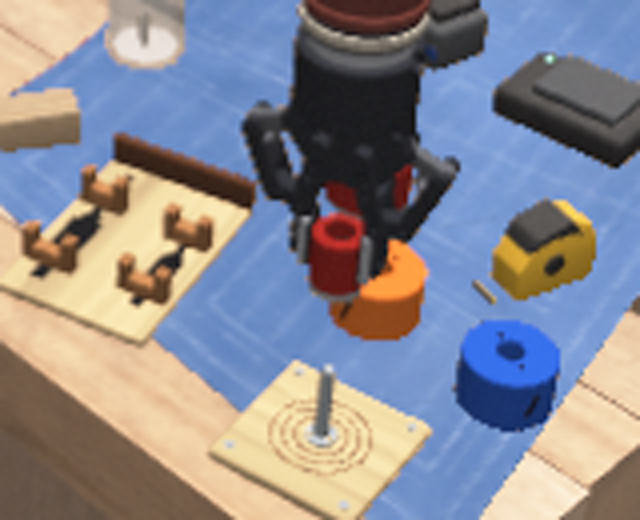

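```bash
python3 - <<'E'
from h import *
f=grab_frame("scene");print(proj(f,[[.4482,-.3181,.1877],[.448,-.318,.074],[.448,-.318,.0145],[.458,-.318,.1877],[.448,-.308,.1877]]).round(1).tolist())
c=f["color"].astype(int);u0,v0=313,227
sub=c[v0+50:v0+77,u0+74:u0+94];red=(sub[:,:,2]>2*sub[:,:,1])&(sub[:,:,2]>70)
v,u=np.nonzero(red);print("red cols",u0+74+u.min(),u0+74+u.max(),v0+50+v.min(),v0+50+v.max())
E
```

```text
[[397.3, 283.9], [393.6, 317.7], [391.8, 334.0], [399.8, 282.2], [394.1, 282.0]]
red cols 390 404 277 301
```

Emit:
{"name": "jog_arm", "arguments": {
  "moves": [
    [[0,0,0.1,3,0,0,0],[0,0,0,3,0,0,0],[0,0,0,3,0,0,0],[0,0,0,2,0,0,0],[0,0,0,1,0,0,0],[0,0,0,0.5,0,0,0],[0,0,0,0.4,0,0,0],[0,0,0,0,0,0,0],[0,0,0,0,0,0,0]]
  ]
}}

```text
time: 6.78
tool_pos: [0.4504, -0.3168, 0.0292]
tool_rot: [0.0, 0.986, 0.167, 0.001]
contact_force: [-0.5, 0.6, -0.5]
gripper_width: 0.386
grasp_force: 60.6
```

Emit:
{"name": "jog_arm", "arguments": {
  "moves": [
    [[0,-0.2,0.1,0.2,0,0,0],[0,0,0,0,0,0,0],[0,0,0,0,0,0,0],[0,0,0,0,0,0,0]]
  ]
}}

```text
time: 7.12
tool_pos: [0.4482, -0.3189, 0.0267]
tool_rot: [0.0, 0.986, 0.167, 0.0]
contact_force: [0.3, 0.5, 0.5]
gripper_width: 0.384
grasp_force: 60.6
```

Emit:
{"name": "jog_arm", "arguments": {
  "moves": [
    [[6,0,0,0,0,0,0],[6,0,0,0,0,0,0],[8.5,0,0,0,0,0,0],[8.5,0,0,0,0,0,0],[8.5,0,0,-2,0,0,0],[8.5,0,0,-4,0,0,0],[8.5,0,0,-4,0,0,0],[8.5,0,0,-4,0,0,0],[8.5,0,0,-4,0,0,0],[8.5,0,0,0,0,0,0]]
  ]
}}

```text
time: 7.95
tool_pos: [0.4516, -0.3221, 0.2173]
tool_rot: [0.007, 0.986, 0.167, 0.005]
contact_force: [0.2, -0.7, 0.5]
gripper_width: 0.994
grasp_force: 0.0
```

```bash
python3 g.py .6074 .3502 .012 .335; python3 - <<'E'
from h import *
f=grab_frame("scene");crop(f,333,270,130,100,4,"pics/s2.png")
E
```

```text
t 7.95 pos [ 0.4516 -0.3221  0.2173] shift now [ 36.7  -58.65  19.93] turn [ 0.015 -0.008  0.001] shift in goal axes [ 36.81 -58.37  20.53] j [-0.75 -0.12  1.8   0.    1.44  0.48]
```

View pics/s2.png

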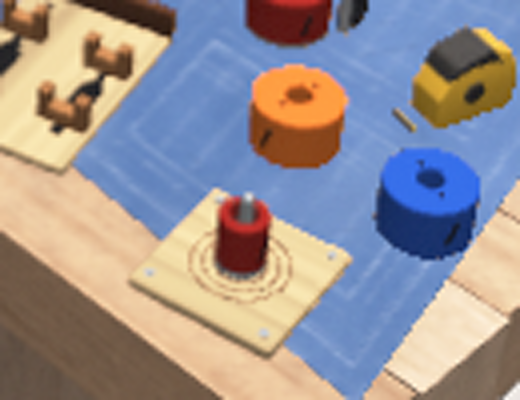

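Emit:
{"name": "jog_arm", "arguments": {
  "moves": [
    [[8.5,2.2,-3.45,0,0,0,0],[8.5,2.2,-3.45,0,0,0,0],[8.5,2.2,-3.45,0,0,0,0],[8.5,2.2,-3.45,0,0,0,0],[8.5,2.2,-3.45,0,0,0,0],[8.5,2.2,-3.45,0,0,0,0],[8.5,2.2,-3.45,0,0,0,0],[8.5,2.2,-3.45,0,0,0,0],[8.5,2.2,-3.45,0,0,0,0],[8.5,2.2,-3.45,0,0,0,0],[8.5,2.2,-3.45,0,0,0,0],[8.5,2.2,-3.45,0,0,0,0],[8.5,2.2,-3.45,0,0,0,0],[8.5,2.2,-3.45,0,0,0,0],[8.5,2.2,-3.45,0,0,0,0],[8.5,2.2,-3.45,0,0,0,0],[8.5,1.5,-2,2,0,0,0],[8.5,0,0,3,0,0,0],[8.5,0,0,0,0,0,0],[8.5,0,0,0,0,0,0]]
  ]
}}

```text
time: 9.67
tool_pos: [0.6036, 0.3413, 0.1519]
tool_rot: [0.001, 0.986, 0.167, -0.004]
contact_force: [0.3, 0.1, 0.1]
gripper_width: 0.999
grasp_force: 0.0
```

```bash
python3 g.py .6074 .3502 .01 .335
```

```text
t 9.6667 pos [0.6036 0.3413 0.1519] shift now [ 0.76 -0.72 14.19] turn [0.001 0.008 0.001] shift in goal axes [ 0.65 -0.71 14.19] j [ 0.41  0.27  1.5  -0.    1.37  1.64]
```

Emit:
{"name": "jog_arm", "arguments": {
  "moves": [
    [[8.5,0.5,-0.7,3,0,0,0],[8.5,0,0,4,0,0,0],[8.5,0,0,4,0,0,0],[8.5,0,0,2.5,0,0,0],[8.5,0,0,0.8,0,0,0],[8.5,0,0,0,0,0,0],[8.5,0,0,0,0,0,0],[0,0,0,0,0,0,0],[0,0,0,0,0,0,0],[0,0,0,0,0,0,0],[0,0,0,0,0,0,0],[0,0,0,0,0,0,0],[0,0,0,0,0,0,0],[0,0,0,0,0,0,0]]
  ]
}}

```text
time: 10.83
tool_pos: [0.6104, 0.3513, 0.0168]
tool_rot: [-0.001, 0.986, 0.167, 0.002]
contact_force: [-0.2, -0.4, 5.8]
gripper_width: 0.583
grasp_force: 62.1
```

```bash
python3 g.py .448 -.319 .16 .335
```

```text
t 10.8333 pos [0.6104 0.3513 0.0168] shift now [-37.36  57.93 -14.51] turn [-0.    -0.005  0.001] shift in goal axes [-37.38  57.97 -14.32] j [ 0.42  0.43  1.55 -0.    1.16  1.65]
```

Emit:
{"name": "jog_arm", "arguments": {
  "moves": [
    [[0,0,0,-2,0,0,0],[0,0,0,-4,0,0,0],[0,0,0,-4,0,0,0],[0,-1,1.5,-3.5,0,0,0],[0,-2,3.1,-1.5,0,0,0],[0,-2.2,3.4,0,0,0,0],[0,-2.2,3.4,0,0,0,0],[0,-2.2,3.4,0,0,0,0],[0,-2.2,3.4,0,0,0,0],[0,-2.2,3.4,0,0,0,0],[0,-2.2,3.4,0,0,0,0],[0,-2.2,3.4,0,0,0,0],[0,-2.2,3.4,0,0,0,0],[0,-2.2,3.4,0,0,0,0],[0,-2.2,3.4,0,0,0,0],[0,-2.2,3.4,0,0,0,0],[0,-2.2,3.4,0,0,0,0],[0,-2.2,3.4,0,0,0,0],[0,-2.2,3.4,0,0,0,0],[0,-1.8,2.8,0,0,0,0]]
  ]
}}

```text
time: 12.5
tool_pos: [0.4525, -0.2886, 0.1641]
tool_rot: [0.001, 0.986, 0.167, 0.0]
contact_force: [0.6, 0.5, -1.5]
gripper_width: 0.586
grasp_force: 62.7
```

```bash
python3 g.py .448 -.319 .16 .335
```

```text
t 12.5 pos [ 0.4525 -0.2886  0.1641] shift now [-1.43  2.72  0.41] turn [ 0.002 -0.    -0.   ] shift in goal axes [-1.43  2.72  0.41] j [-0.71 -0.11  1.89 -0.    1.36  0.53]
```

Emit:
{"name": "jog_arm", "arguments": {
  "moves": [
    [[0,-1.2,2.5,0,0,0,0],[0,0,0,0,0,0,0],[0,0,0,0,0,0,0],[0,0,0,0,0,0,0],[0,0,0,0,0,0,0]]
  ]
}}

```text
time: 12.92
tool_pos: [0.4506, -0.3126, 0.1633]
tool_rot: [-0.0, 0.986, 0.168, 0.0]
contact_force: [0.8, 0.4, -1.7]
gripper_width: 0.585
grasp_force: 62.8
```

```bash
python3 g.py .448 -.319 .16 .335; python3 - <<'E'
from h import *
f=grab_frame("scene");s=state();t=s["tool_pos"];top=t+[0,0,.045-.0168]
print(proj(f,[top,[.448,-.319,.057],[.448,-.319,.074]]).round(1).tolist())
crop(f,340,250,110,100,6,"pics/s3.png")
E
```

```text
t 12.9167 pos [ 0.4506 -0.3126  0.1633] shift now [-0.46  0.52  0.33] turn [-0.    -0.     0.002] shift in goal axes [-0.46  0.52  0.33] j [-0.74 -0.08  1.86  0.    1.36  0.49]
[[396.3, 281.2], [393.3, 322.6], [393.9, 317.9]]
```

View pics/s3.png

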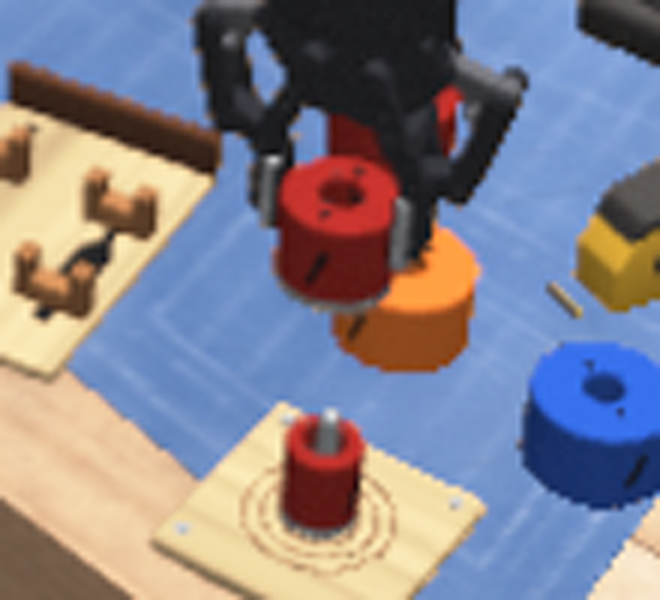

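Emit:
{"name": "jog_arm", "arguments": {
  "moves": [
    [[0,-0.45,0.5,0,0,0,0],[0,0,0,3,0,0,0],[0,0,0,3,0,0,0],[0,0,0,1,0,0,0],[0,0,0,0,0,0,0],[0,0,0,0,0,0,0],[0,0,0,0,0,0,0]]
  ]
}}

```text
time: 13.55
tool_pos: [0.4489, -0.3206, 0.0952]
tool_rot: [0.001, 0.986, 0.167, 0.001]
contact_force: [0.2, -0.1, -0.1]
gripper_width: 0.587
grasp_force: 62.8
```

```bash
python3 g.py .448 -.3195 .0335 .335
```

```text
t 13.55 pos [ 0.4489 -0.3206  0.0952] shift now [-0.05 -0.15  6.17] turn [ 0.003 -0.001  0.001] shift in goal axes [-0.04 -0.14  6.17] j [-0.76  0.    1.9  -0.    1.24  0.48]
```

Emit:
{"name": "jog_arm", "arguments": {
  "moves": [
    [[0,0,-0.1,2,0,0,0],[0,0,0,2,0,0,0],[0,0,0,1,0,0,0],[0,0,0,0.8,0,0,0],[0,0,0,0.3,0,0,0],[0,0,0,0,0,0,0],[0,0,0,0,0,0,0],[0,0,0,0,0,0,0]]
  ]
}}

```text
time: 14.22
tool_pos: [0.4482, -0.3195, 0.0333]
tool_rot: [0.001, 0.986, 0.167, 0.001]
contact_force: [0.3, -0.1, -1.4]
gripper_width: 0.586
grasp_force: 62.8
```

```bash
python3 g.py .448 -.3195 .0335 .335
```

```text
t 14.2167 pos [ 0.4482 -0.3195  0.0333] shift now [-0.01 -0.01 -0.02] turn [ 0.002 -0.001  0.001] shift in goal axes [-0.01 -0.01 -0.02] j [-0.75  0.09  1.93 -0.    1.12  0.48]
```

Emit:
{"name": "jog_arm", "arguments": {
  "moves": [
    [[8.5,0,0,0,0,0,0],[8.5,0,0,0,0,0,0],[8.5,0,0,0,0,0,0],[8.5,0,0,0,0,0,0],[8.5,0,0,-2,0,0,0],[8.5,0,0,-3,0,0,0],[8.5,0,0,-4,0,0,0],[8.5,0,0,-4,0,0,0],[8.5,3.0,-0.8,0,0,0,0],[8.5,4.0,-1.0,0,0,0,0],[8.5,4.0,-1.0,0,0,0,0],[8.5,4.0,-1.0,0,0,0,0],[8.5,4.0,-1.0,0,0,0,0],[8.5,4.0,-1.0,0,0,0,0],[8.5,2.7,-0.8,0,0,0,0],[8.5,1,-0.2,0,0,0,0],[8.5,0,0,0,0,0,0],[8.5,0,0,0,0,0,0],[8.5,0,0,0,0,0,0]]
  ]
}}

```text
time: 15.8
tool_pos: [0.6761, -0.1678, 0.1621]
tool_rot: [0.0, 0.986, 0.167, -0.001]
contact_force: [-0.4, 0.2, 0.2]
gripper_width: 0.995
grasp_force: 0.0
```

```bash
python3 g.py .678 -.1668 .008 .335; python3 - <<'E'
from h import *
f=grab_frame("scene")
a=f["color"][270:370,333:463];cv2.imwrite("pics/s4.png",cv2.resize(a,None,fx=4,fy=4,interpolation=cv2.INTER_CUBIC))
E
```

```text
t 15.8 pos [ 0.6761 -0.1678  0.1621] shift now [ 0.23 -0.03 15.41] turn [-0.     0.001 -0.   ] shift in goal axes [ 0.21 -0.03 15.41] j [-0.35  0.26  1.49 -0.    1.38  0.89]
```

View pics/s4.png

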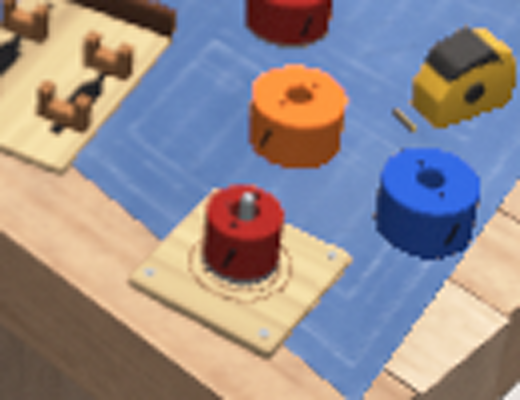

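Emit:
{"name": "jog_arm", "arguments": {
  "moves": [
    [[8.5,0.2,0,3,0,0,0],[8.5,0,0,3,0,0,0],[8.5,0,0,3,0,0,0],[8.5,0,0,2.5,0,0,0],[8.5,0,0,2,0,0,0],[8.5,0,0,1.5,0,0,0],[8.5,0,0,0.3,0,0,0],[8.5,0,0,0,0,0,0],[8.5,0,0,0,0,0,0],[0,0,0,0,0,0,0],[0,0,0,0,0,0,0],[0,0,0,0,0,0,0],[0,0,0,0,0,0,0],[0,0,0,0,0,0,0],[0,0,0,0,0,0,0]]
  ]
}}

```text
time: 17.1
tool_pos: [0.6811, -0.1668, 0.0123]
tool_rot: [0.001, 0.986, 0.167, 0.002]
contact_force: [-0.3, -0.7, 6.9]
gripper_width: 0.765
grasp_force: 67.3
```

```bash
python3 g.py .448 -.3195 .17 .335
```

```text
t 17.1 pos [ 0.6811 -0.1668  0.0123] shift now [-26.98   6.78 -15.84] turn [ 0.003 -0.004  0.001] shift in goal axes [-27.03   6.76 -15.77] j [-0.35  0.43  1.56 -0.    1.15  0.89]
```

Emit:
{"name": "jog_arm", "arguments": {
  "moves": [
    [[0,0,0,-2,0,0,0],[0,0,0,-4,0,0,0],[0,0,0,-4,0,0,0],[0,0,0,-4,0,0,0],[0,-2.5,0.6,-2,0,0,0],[0,-4,1,0,0,0,0],[0,-4,1,0,0,0,0],[0,-4,1,0,0,0,0],[0,-4,1,0,0,0,0],[0,-4,1,0,0,0,0],[0,-3,0.8,0,0,0,0],[0,-1.1,0.2,0,0,0,0],[0,0,0,0,0,0,0],[0,0,0,0,0,0,0],[0,0,0,0,0,0,0]]
  ]
}}

```text
time: 18.35
tool_pos: [0.4505, -0.3154, 0.1693]
tool_rot: [-0.0, 0.986, 0.168, 0.0]
contact_force: [0.3, -1.0, -1.9]
gripper_width: 0.762
grasp_force: 67.4
```

```bash
python3 g.py .448 -.3195 .17 .335; python3 - <<'E'
from h import *
f=grab_frame("scene");s=state();t=s["tool_pos"];top=t+[0,0,.045-.0123]
print(proj(f,[top,[.448,-.3195,.061],[.448,-.3195,.074]]).round(1).tolist())
crop(f,340,250,110,100,6,"pics/s5.png")
E
```

```text
t 18.35 pos [ 0.4505 -0.3154  0.1693] shift now [-0.37  0.3  -0.07] turn [-0.    -0.001  0.002] shift in goal axes [-0.37  0.3  -0.07] j [-0.75 -0.08  1.85  0.    1.37  0.49]
[[397.5, 278.5], [393.6, 321.6], [394.0, 318.0]]
```

View pics/s5.png

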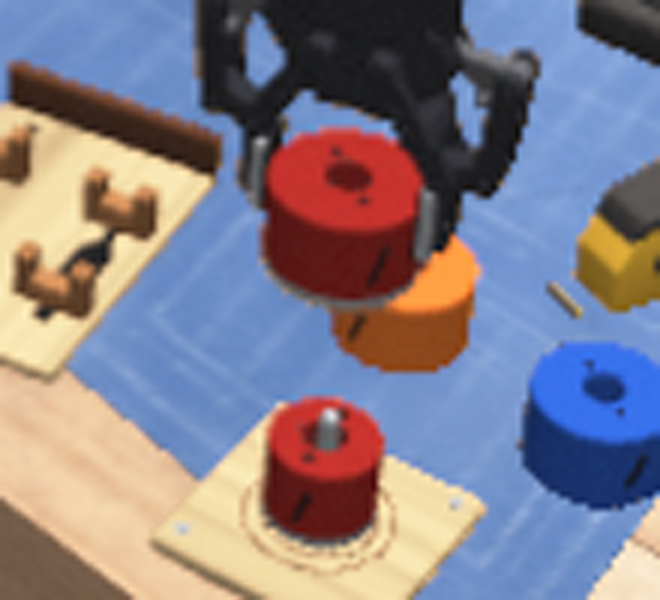

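Emit:
{"name": "jog_arm", "arguments": {
  "moves": [
    [[0,-0.35,0.3,0,0,0,0],[0,0,0,3,0,0,0],[0,0,0,3,0,0,0],[0,0,0,1.3,0,0,0],[0,0,0,0,0,0,0],[0,0,0,0,0,0,0],[0,0,0,0,0,0,0]]
  ]
}}

```text
time: 18.98
tool_pos: [0.4485, -0.3208, 0.098]
tool_rot: [0.001, 0.986, 0.167, 0.001]
contact_force: [-0.5, -0.1, -1.1]
gripper_width: 0.767
grasp_force: 67.4
```

```bash
python3 g.py .448 -.3195 .033 .335
```

```text
t 18.9833 pos [ 0.4485 -0.3208  0.098 ] shift now [-0.01 -0.15  6.5 ] turn [ 0.002 -0.001  0.001] shift in goal axes [-0.   -0.13  6.5 ] j [-0.76 -0.    1.9   0.    1.24  0.48]
```

Emit:
{"name": "jog_arm", "arguments": {
  "moves": [
    [[0,0,-0.1,2,0,0,0],[0,0,0,2,0,0,0],[0,0,0,1,0,0,0],[0,0,0,1,0,0,0],[0,0,0,0.4,0,0,0],[0,0,0,0,0,0,0],[0,0,0,0,0,0,0],[0,0,0,0,0,0,0]]
  ]
}}

```text
time: 19.65
tool_pos: [0.4476, -0.3196, 0.0333]
tool_rot: [0.001, 0.986, 0.167, 0.001]
contact_force: [-0.4, 0.6, -1.7]
gripper_width: 0.764
grasp_force: 67.5
```

Emit:
{"name": "jog_arm", "arguments": {
  "moves": [
    [[8.5,0,0,0,0,0,0],[8.5,0,0,0,0,0,0],[8.5,0,0,0,0,0,0],[8.5,0,0,-1,0,0,0],[8.5,0,0,-3,0,0,0],[8.5,0,0,-4,0,0,0],[8.5,0,0,-4,0,0,0],[8.5,0,0,-3,0,0,0],[8.5,1.3,-3.7,0,0,0,0],[8.5,1.4,-3.8,0,0,0,0],[8.5,1.4,-3.8,0,0,0,0],[8.5,1.4,-3.8,0,0,0,0],[8.5,1.4,-3.8,0,0,0,0],[8.5,1.4,-3.8,0,0,0,0],[8.5,1.4,-3.8,0,0,0,0],[8.5,1.4,-3.8,0,0,0,0],[8.5,1.4,-3.8,0,0,0,0],[8.5,1.4,-3.8,0,0,0,0],[8.5,1.4,-3.8,0,0,0,0],[8.5,1.4,-3.8,0,0,0,0]]
  ]
}}

```text
time: 21.32
tool_pos: [0.4546, 0.1677, 0.1836]
tool_rot: [0.0, 0.986, 0.167, 0.001]
contact_force: [1.2, -0.4, -0.1]
gripper_width: 0.996
grasp_force: 0.0
```

```bash
python3 g.py .457 .227 .1 -.295; sed -i 's/^    for r in regions_of(n,f)\[:1\]/    if n!="x": continue\n    for r in []/' m.py; python3 m.py | grep -A1 arbor_; python3 - <<'E'
from h import *
f=grab_frame("scene");crop(f,333,270,130,100,4,"pics/s6.png")
E
```

```text
t 21.3167 pos [0.4546 0.1677 0.1836] shift now [ 2.17 -5.53  8.37] turn [-0.    -0.002  0.631] shift in goal axes [-1.49 -5.75  8.36] j [ 0.2  -0.26  1.98 -0.    1.42  1.43]Traceback (most recent call last):
  File "m.py", line 9, in <module>
    r=regions_of(n,f)[0];v,u=np.nonzero(r["pixels"]);Q=onplane(f,np.c_[u,v],h)[:,:2]
      ~~~~~~~~~~~~~~~^^^
IndexError: list index out of range
```

View pics/s6.png

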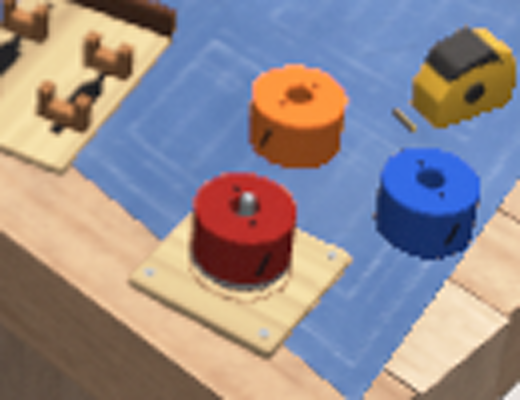

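Emit:
{"name": "jog_arm", "arguments": {
  "moves": [
    [[8.5,0,0,0,0,0,0.125],[8.5,0,0,0,0,0,0.125],[8.5,0,0,0,0,0,0.125],[8.5,0,0,0,0,0,0.125],[8.5,0,0,0,0,0,0.12],[8.5,0,0,0,0,0,0.01],[8.5,-0.8,-2.9,4,0,0,0],[8.5,-0.8,-2.9,4,0,0,0],[8.5,0,0,1,0,0,0],[8.5,0,0,0,0,0,0],[8.5,0,0,0,0,0,0],[8.5,0,0,0,0,0,0],[8.5,0,0,0,0,0,0]]
  ]
}}

```text
time: 22.55
tool_pos: [0.4577, 0.2152, 0.1081]
tool_rot: [-0.001, 0.989, -0.147, 0.002]
contact_force: [0.3, -0.6, 0.2]
gripper_width: 0.997
grasp_force: 0.0
```

```bash
python3 g.py .457 .227 .004 -.295
```

```text
t 22.55 pos [0.4577 0.2152 0.1081] shift now [-0.44 -1.09 10.41] turn [-0.002 -0.003  0.   ] shift in goal axes [-0.4  -1.11 10.41] j [ 0.29 -0.13  2.   -0.    1.26  2.16]
```

Emit:
{"name": "jog_arm", "arguments": {
  "moves": [
    [[8.5,-0.4,-1.1,2,0,0,0],[8.5,0,0,3,0,0,0],[8.5,0,0,2.5,0,0,0],[8.5,0,0,1.8,0,0,0],[8.5,0,0,1,0,0,0],[8.5,0,0,0,0,0,0],[8.5,0,0,0,0,0,0],[8.5,0,0,0,0,0,0]]
  ]
}}

```text
time: 23.22
tool_pos: [0.4571, 0.2276, 0.0047]
tool_rot: [-0.001, 0.989, -0.147, 0.002]
contact_force: [-0.2, -0.7, 1.1]
gripper_width: 0.992
grasp_force: 0.0
```

```bash
python3 g.py .457 .227 .004 -.295
```

```text
t 23.2167 pos [0.4571 0.2276 0.0047] shift now [0.01 0.06 0.07] turn [-0.002 -0.003  0.001] shift in goal axes [0.01 0.06 0.07] j [ 0.32  0.04  2.04 -0.    1.06  2.18]
```

Close and lift, then look.

Emit:
{"name": "jog_arm", "arguments": {
  "moves": [
    [[0,0,0,0,0,0,0],[0,0,0,0,0,0,0],[0,0,0,0,0,0,0],[0,0,0,0,0,0,0],[0,0,0,0,0,0,0],[0,0,0,0,0,0,0],[0,0,0,0,0,0,0],[0,0,0,0,0,0,0],[0,0,0,-0.5,0,0,0],[0,0,0,-3,0,0,0],[0,0,0,-4,0,0,0],[0,0,0,-4,0,0,0],[0,0,0,0,0,0,0],[0,0,0,0,0,0,0],[0,0,0,0,0,0,0]]
  ]
}}

```text
time: 24.47
tool_pos: [0.4544, 0.227, 0.1165]
tool_rot: [0.0, 0.989, -0.147, -0.001]
contact_force: [0.2, -0.5, -4.2]
gripper_width: 0.29
grasp_force: 59.8
```

```bash
python3 g.py .4735 -.0539 .12 .28; python3 - <<'E'
from h import *
f=grab_frame("scene");s=state();t=s["tool_pos"];c,sn=np.cos(-.295),np.sin(-.295)
ax=t+[0,0,.0075];p=[ax,ax+.085*np.array([c,sn,0]),ax-.057*np.array([c,sn,0])]
q=proj(f,p).round(1);print(q.tolist());u,v=q[0].astype(int)
print(u-70,v-60);crop(f,u-70,v-60,140,110,5,"pics/a1.png")
E
```

```text
t 24.4667 pos [0.4544 0.227  0.1165] shift now [ 9.97 26.33 -0.34] turn [ 0.001  0.002 -0.574] shift in goal axes [-5.93 27.52 -0.35] j [ 0.32 -0.13  1.99  0.    1.28  2.18]
[[266.9, 219.1], [291.3, 213.1], [250.0, 223.3]]
196 159
```

View pics/a1.png

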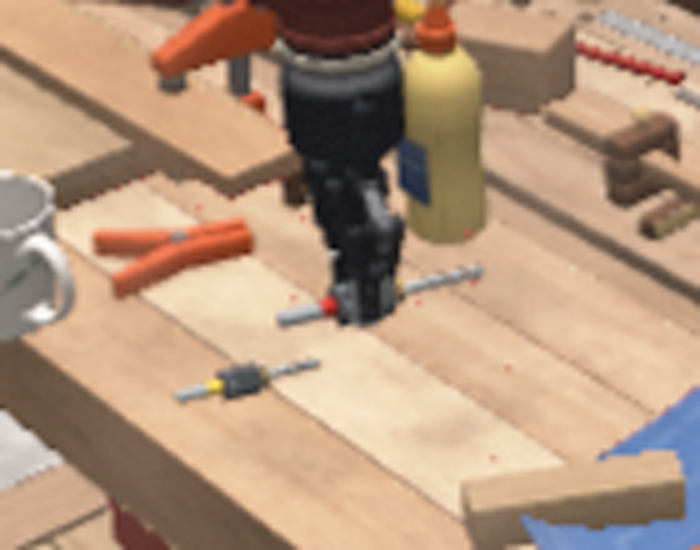

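Emit:
{"name": "jog_arm", "arguments": {
  "moves": [
    [[0,0,0,0,0,0,-0.12],[0,0,0,0,0,0,-0.12],[0,0,0,0,0,0,-0.12],[0,0,0,0,0,0,-0.12],[0,0,0,0,0,0,-0.095],[0,-0.8,3.8,0,0,0,0],[0,-0.8,3.8,0,0,0,0],[0,-0.8,3.8,0,0,0,0],[0,-0.8,3.8,0,0,0,0],[0,-0.8,3.8,0,0,0,0],[0,-0.8,3.8,0,0,0,0],[0,-0.7,3,0,0,0,0],[0,-0.4,1.5,0,0,0,0],[0,0,0,0,0,0,0],[0,0,0,0,0,0,0],[0,0,0,0,0,0,0],[0,0,0,0,0,0,0]]
  ]
}}

```text
time: 25.93
tool_pos: [0.4736, -0.0502, 0.1165]
tool_rot: [-0.001, 0.99, 0.141, -0.001]
contact_force: [0.1, -0.3, -2.3]
gripper_width: 0.291
grasp_force: 60.1
```

```bash
python3 g.py .4735 -.0539 .0225 .28; python3 - <<'E'
from h import *
f=grab_frame("scene");s=state();t=s["tool_pos"];d=np.array([np.cos(.28),np.sin(.28),0]);n=np.array([-d[1],d[0],0])
ax=t+[0,0,.0075];o=np.array([.4975,-.0865,0])
q=proj(f,[ax,ax+.085*d,ax-.057*d,o+.029*d+.038*n+[0,0,.03],o-.051*d+.038*n+[0,0,.03]]).round(1);print(q.tolist());u,v=q[0].astype(int)
print(u-60,v-40);crop(f,u-60,v-40,130,100,6,"pics/a2.png")
E
```

```text
t 25.9333 pos [ 0.4736 -0.0502  0.1165] shift now [-0.09  0.37  9.4 ] turn [-0.001  0.002  0.002] shift in goal axes [-0.11  0.36  9.4 ] j [-0.26 -0.21  2.06  0.    1.3   1.03]
[[330.4, 253.5], [344.9, 239.3], [320.1, 263.7], [338.2, 271.9], [324.6, 286.3]]
270 213
```

View pics/a2.png

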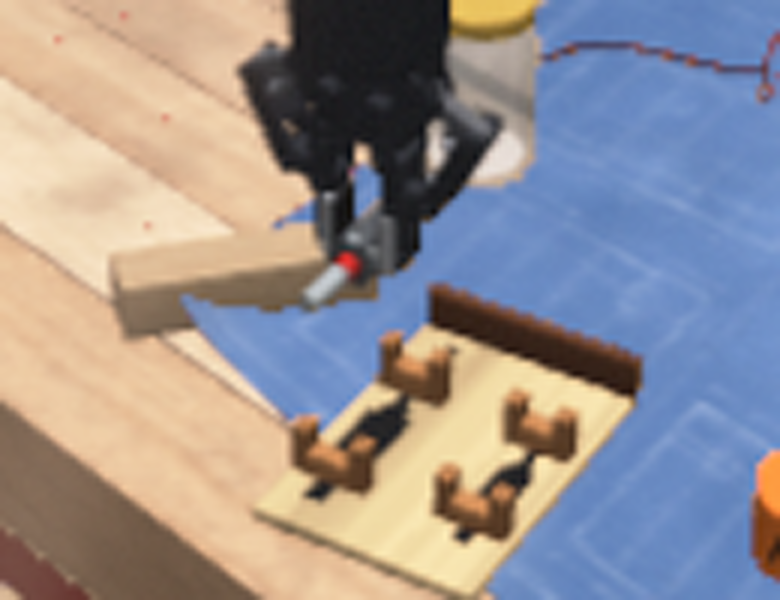

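Emit:
{"name": "jog_arm", "arguments": {
  "moves": [
    [[0,-0.2,0.35,2,0,0,0],[0,0,0,3,0,0,0],[0,0,0,1.5,0,0,0],[0,0,0,0,0,0,0],[0,0,0,0,0,0,0],[0,0,0,0,0,0,0],[0,0,0,0,0,0,0]]
  ]
}}

```text
time: 26.57
tool_pos: [0.4749, -0.0553, 0.0546]
tool_rot: [0.001, 0.99, 0.14, 0.002]
contact_force: [-0.1, 0.7, -2.7]
gripper_width: 0.287
grasp_force: 60.1
```

```bash
python3 g.py .4726 -.0542 .0225 .28
```

```text
t 26.5667 pos [ 0.4749 -0.0553  0.0546] shift now [-0.2  -0.18  3.21] turn [ 0.002 -0.003  0.001] shift in goal axes [-0.19 -0.17  3.21] j [-0.27 -0.12  2.1   0.    1.16  1.02]
```

Emit:
{"name": "jog_arm", "arguments": {
  "moves": [
    [[0,-0.2,-0.1,1.5,0,0,0],[0,0,0,1,0,0,0],[0,0,0,0.5,0,0,0],[0,0,0,0,0,0,0],[0,0,0,0,0,0,0],[0,0,0,0,0,0,0]]
  ]
}}

```text
time: 27.07
tool_pos: [0.4717, -0.055, 0.0233]
tool_rot: [0.0, 0.99, 0.14, 0.0]
contact_force: [0.4, 0.3, -3.3]
gripper_width: 0.291
grasp_force: 60.1
```

```bash
python3 g.py .4726 -.0542 .0225 .28
```

```text
t 27.0667 pos [ 0.4717 -0.055   0.0233] shift now [ 0.11 -0.05  0.08] turn [ 0.    -0.001  0.001] shift in goal axes [ 0.11 -0.05  0.08] j [-0.27 -0.08  2.11  0.    1.1   1.02]
```

Emit:
{"name": "jog_arm", "arguments": {
  "moves": [
    [[0,0,0,0.1,0,0,0],[0,0,0,0.1,0,0,0],[0,0,0,0,0,0,0],[0,0,0,0,0,0,0]]
  ]
}}

```text
time: 27.4
tool_pos: [0.4718, -0.055, 0.0214]
tool_rot: [0.0, 0.99, 0.14, 0.001]
contact_force: [-1.0, 0.8, 0.9]
gripper_width: 0.29
grasp_force: 60.4
```

Emit:
{"name": "jog_arm", "arguments": {
  "moves": [
    [[5,0,0,0,0,0,0],[5,0,0,0,0,0,0],[5,0,0,0,0,0,0],[5,0,0,-1,0,0,0],[5,0,0,-2,0,0,0],[5,0,0,-4,0,0,0],[5,0,0,-4,0,0,0],[8.5,0.75,-4,0,0,0,0],[8.5,0.75,-4,0,0,0,0],[8.5,0.75,-4,0,0,0,0],[8.5,0.75,-4,0,0,0,0],[8.5,0.75,-4,0,0,0,0],[8.5,0.75,-4,0,0,0,0],[8.5,0.75,-4,0,0,0,0],[8.5,0.75,-4,0,0,0,0],[8.5,0,0,0,0,0,0.12],[8.5,0,0,0,0,0,0.12],[8.5,0,0,0,0,0,0.12],[8.5,0,0,0,0,0,0.12],[8.5,0,0,0,0,0,0.105]]
  ]
}}

```text
time: 29.07
tool_pos: [0.4402, 0.2695, 0.1315]
tool_rot: [-0.0, 0.988, -0.154, 0.0]
contact_force: [-0.5, 0.0, 0.1]
gripper_width: 0.994
grasp_force: 0.0
```

```bash
cat > ar.py <<'E'
from h import *
# refine short arbor from the scene camera: mask colours vs model
f=grab_frame("scene")
for r in regions_of("arbor_short",f)[:2]:
    v,u=np.nonzero(r["pixels"]);Q=onplane(f,np.c_[u,v],.0095)[:,:2]
    d=np.linalg.svd(Q-Q.mean(0),full_matrices=0)[2][0];d*=np.sign(d[0]);s=(Q-Q.mean(0))@d
    print(round(r["p"],2),np.round(r["rect"]),"yaw",np.arctan2(d[1],d[0]),"len",np.ptp(s),"mid",Q.mean(0)+d*(s.max()+s.min())/2)
E
python3 ar.py; python3 g.py .436 .352 .004 -.306
```

```text
0.53 [241. 234.  14.   2.] yaw -0.15911381572598732 len 0.05446697049892629 mid [0.43003275 0.35237347]
t 29.1667 pos [0.4403 0.2694 0.1315] shift now [-2.89 -7.75 12.75] turn [-0.001 -0.001  0.002] shift in goal axes [-2.9  -7.75 12.75] j [ 0.4  -0.13  1.96 -0.    1.31  2.28]
```

```bash
python3 - <<'E'
from h import *
f=grab_frame("scene")
print(onplane(f,[[231.6,238],[259.6,231],[244.2,234.8]],.0095).round(4).tolist())
o=np.array([.436,.352,.0095]);d=np.array([np.cos(-.306),np.sin(-.306),0])
print(proj(f,[o-.046*d,o+.06*d,o]).round(1).tolist())
E
```

```text
[[0.3942, 0.3612, 0.0095], [0.4914, 0.3306, 0.0095], [0.4377, 0.3478, 0.0095]]
[[230.3, 237.7], [259.5, 230.4], [243.1, 234.5]]
```

Emit:
{"name": "jog_arm", "arguments": {
  "moves": [
    [[8.5,-1.4,-3.8,3,0,0,0],[8.5,-1.4,-3.8,3,0,0,0],[8.5,0,0,0,0,0,0],[8.5,0,0,0,0,0,0],[8.5,0,0,0,0,0,0]]
  ]
}}

```text
time: 29.63
tool_pos: [0.4371, 0.3361, 0.0815]
tool_rot: [0.0, 0.989, -0.151, 0.0]
contact_force: [-0.1, -0.4, 0.7]
gripper_width: 0.998
grasp_force: 0.0
```

```bash
python3 g.py .436 .352 .003 -.306
```

```text
t 29.6333 pos [0.4371 0.3361 0.0815] shift now [-0.58 -1.49  7.85] turn [ 0.    -0.     0.004] shift in goal axes [-0.58 -1.49  7.85] j [ 0.52  0.02  1.91 -0.    1.21  2.39]
```

Emit:
{"name": "jog_arm", "arguments": {
  "moves": [
    [[8.5,-0.6,-1.45,0,0,0,0],[8.5,0,0,3,0,0,0],[8.5,0,0,2.5,0,0,0],[8.5,0,0,1.5,0,0,0],[8.5,0,0,0.7,0,0,0],[8.5,0,0,0,0,0,0],[8.5,0,0,0,0,0,0],[8.5,0,0,0,0,0,0]]
  ]
}}

```text
time: 30.3
tool_pos: [0.4371, 0.3523, 0.0063]
tool_rot: [-0.001, 0.988, -0.152, 0.001]
contact_force: [0.3, 0.0, -0.1]
gripper_width: 0.998
grasp_force: 0.0
```

```bash
python3 g.py .436 .352 .003 -.306
```

```text
t 30.3 pos [0.4371 0.3523 0.0063] shift now [-0.1   0.06  0.33] turn [-0.003 -0.002  0.002] shift in goal axes [-0.1   0.06  0.33] j [ 0.55  0.15  1.91 -0.    1.07  2.42]
```

Emit:
{"name": "jog_arm", "arguments": {
  "moves": [
    [[8.5,-0.1,0,0.3,0,0,0],[8.5,0,0,0,0,0,0],[0,0,0,0,0,0,0],[0,0,0,0,0,0,0],[0,0,0,0,0,0,0],[0,0,0,0,0,0,0],[0,0,0,0,0,0,0],[0,0,0,0,0,0,0],[0,0,0,0,0,0,0],[0,0,0,0,0,0,0]]
  ]
}}

```text
time: 31.13
tool_pos: [0.4348, 0.3522, 0.0014]
tool_rot: [-0.0, 0.988, -0.151, 0.0]
contact_force: [-1.5, -1.0, 1.6]
gripper_width: 0.222
grasp_force: 58.9
```

Emit:
{"name": "jog_arm", "arguments": {
  "moves": [
    [[0,0,0,-0.5,0,0,0],[0,0,0,-3,0,0,0],[0,0,0,-4,0,0,0],[0,0,0,-4,0,0,0],[0,0,0,0,0,0,0],[0,0,0,0,0,0,0]]
  ]
}}

```text
time: 31.63
tool_pos: [0.4365, 0.3532, 0.1198]
tool_rot: [-0.002, 0.988, -0.151, 0.003]
contact_force: [-0.4, 0.8, -0.7]
gripper_width: 0.22
grasp_force: 59.0
```

```bash
python3 g.py .4947 -.1269 .12 .28; python3 - <<'E'
from h import *
f=grab_frame("scene");s=state();t=s["tool_pos"];c,sn=np.cos(-.306),np.sin(-.306)
ax=t+[0,0,.0065];p=[ax,ax+.06*np.array([c,sn,0]),ax-.046*np.array([c,sn,0])]
q=proj(f,p).round(1);print(q.tolist());u,v=q[0].astype(int)
print(u-40,v-40)
a=cv2.resize(f["color"][v-40:v+40,u-40:u+40],None,fx=5,fy=5,interpolation=cv2.INTER_CUBIC)
b=cv2.resize(f["color"][240:320,290:370],None,fx=5,fy=5,interpolation=cv2.INTER_CUBIC)
cv2.imwrite("pics/a3.png",np.hstack([a,b]))
E
```

```text
t 31.6333 pos [0.4365 0.3532 0.1198] shift now [19.93 44.06 -0.16] turn [-0.004 -0.006 -0.584] shift in goal axes [-7.670e+00  4.775e+01 -2.000e-02] j [ 0.55 -0.01  1.87 -0.    1.28  2.42]
[[239.6, 206.4], [256.6, 202.5], [226.3, 209.4]]
199 166
```

View pics/a3.png

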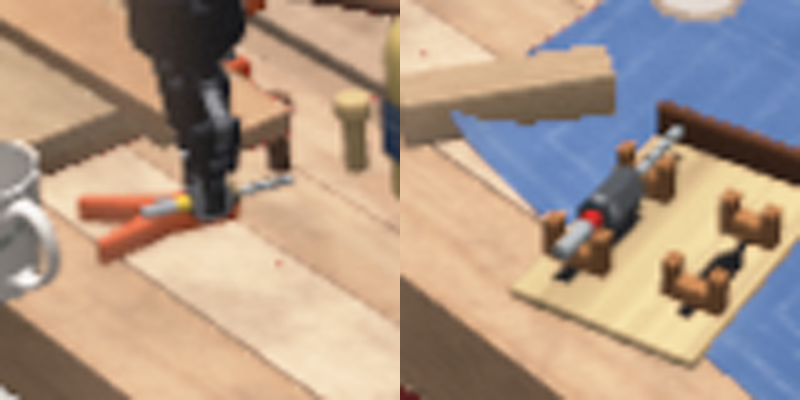

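Emit:
{"name": "jog_arm", "arguments": {
  "moves": [
    [[0,0,0,0,0,0,-0.12],[0,0,0,0,0,0,-0.12],[0,0,0,0,0,0,-0.12],[0,0,0,0,0,0,-0.12],[0,0,0,0,0,0,-0.105],[0,-0.6,4,0,0,0,0],[0,-0.6,4,0,0,0,0],[0,-0.6,4,0,0,0,0],[0,-0.6,4,0,0,0,0],[0,-0.6,4,0,0,0,0],[0,-0.6,4,0,0,0,0],[0,-0.6,4,0,0,0,0],[0,-0.6,4,0,0,0,0],[0,-0.6,4,0,0,0,0],[0,-0.6,4,0,0,0,0],[0,-0.6,4,0,0,0,0],[0,-0.6,2.5,0,0,0,0],[0,-0.4,1.2,0,0,0,0],[0,0,0,0,0,0,0],[0,0,0,0,0,0,0]]
  ]
}}

```text
time: 33.35
tool_pos: [0.4924, -0.1267, 0.1141]
tool_rot: [-0.001, 0.99, 0.139, -0.002]
contact_force: [-0.8, 0.6, -0.8]
gripper_width: 0.229
grasp_force: 59.1
```

Emit:
{"name": "jog_arm", "arguments": {
  "moves": [
    [[0,0,0,0,0,0,0],[0,0,0,0,0,0,0]]
  ]
}}

```text
time: 33.52
tool_pos: [0.4933, -0.1258, 0.1153]
tool_rot: [-0.001, 0.99, 0.141, -0.001]
contact_force: [0.3, -0.1, -1.3]
gripper_width: 0.222
grasp_force: 59.1
```

```bash
python3 g.py .4947 -.1269 .02 .28
```

```text
t 33.5167 pos [ 0.4933 -0.1258  0.1153] shift now [0.12 0.16 9.53] turn [-0.001  0.001  0.003] shift in goal axes [0.11 0.15 9.53] j [-0.4  -0.12  1.99  0.    1.28  0.89]
```

Emit:
{"name": "jog_arm", "arguments": {
  "moves": [
    [[0,0.1,0.15,2,0,0,0],[0,0,0,3,0,0,0],[0,0,0,1.2,0,0,0],[0,0,0,0,0,0,0],[0,0,0,0,0,0,0],[0,0,0,0,0,0,0],[0,0,0,0,0,0,0]]
  ]
}}

```text
time: 34.1
tool_pos: [0.4964, -0.1288, 0.056]
tool_rot: [0.001, 0.99, 0.14, 0.001]
contact_force: [-0.9, -0.1, -1.3]
gripper_width: 0.224
grasp_force: 59.1
```

```bash
python3 g.py .4942 -.1269 .0205 .28
```

```text
t 34.1 pos [ 0.4964 -0.1288  0.056 ] shift now [-0.17 -0.26  3.55] turn [ 0.002 -0.003  0.001] shift in goal axes [-0.16 -0.25  3.55] j [-0.4  -0.04  2.01  0.    1.16  0.89]
```

Emit:
{"name": "jog_arm", "arguments": {
  "moves": [
    [[0,-0.15,-0.15,1.5,0,0,0],[0,0,0,1.2,0,0,0],[0,0,0,0.6,0,0,0],[0,0,0,0.1,0,0,0],[0,0,0,0,0,0,0],[0,0,0,0,0,0,0],[0,0,0,0,0,0,0]]
  ]
}}

```text
time: 34.68
tool_pos: [0.4935, -0.1276, 0.0202]
tool_rot: [0.0, 0.99, 0.14, 0.0]
contact_force: [0.5, 0.1, -1.2]
gripper_width: 0.224
grasp_force: 59.2
```

```bash
python3 g.py .4942 -.1269 .0205 .28
```

```text
t 34.6833 pos [ 0.4935 -0.1276  0.0202] shift now [ 0.09 -0.05 -0.03] turn [ 0.    -0.     0.001] shift in goal axes [ 0.09 -0.05 -0.03] j [-0.4   0.01  2.03  0.    1.09  0.89]
```

Emit:
{"name": "jog_arm", "arguments": {
  "moves": [
    [[0,0,0,0.1,0,0,0],[0,0,0,0.1,0,0,0],[0,0,0,0,0,0,0],[0,0,0,0,0,0,0]]
  ]
}}

```text
time: 35.02
tool_pos: [0.4936, -0.1277, 0.02]
tool_rot: [-0.0, 0.99, 0.14, -0.0]
contact_force: [-5.9, 1.7, 11.1]
gripper_width: 0.224
grasp_force: 60.4
```

Emit:
{"name": "jog_arm", "arguments": {
  "moves": [
    [[0,0,0,-0.15,0,0,0],[0,0,0,0,0,0,0],[4.5,0,0,0,0,0,0],[4.5,0,0,0,0,0,0],[4.5,0,0,0,0,0,0],[4.5,0,0,-1,0,0,0],[4.5,0,0,-3,0,0,0],[4.5,0,0,-4,0,0,0],[4.5,0,0,-4,0,0,0],[4.5,0,0,-4,0,0,0],[4.5,0,0,-3,0,0,0],[4.5,0,0,0,0,0,0],[4.5,0,0,0,0,0,0]]
  ]
}}

```text
time: 36.1
tool_pos: [0.4947, -0.128, 0.2133]
tool_rot: [0.002, 0.99, 0.14, 0.003]
contact_force: [-1.3, 0.2, -1.0]
gripper_width: 0.532
grasp_force: 0.0
```

```bash
python3 - <<'E'
from h import *
f=grab_frame("scene");crop(f,290,235,150,120,5,"pics/z1.png")
print(state()["tool_pos"],state()["contact_force"])
E
```

```text
[ 0.49345279 -0.12754373  0.21054166] [-0.926209   -0.51817681 -0.46635205]
```

View pics/z1.png

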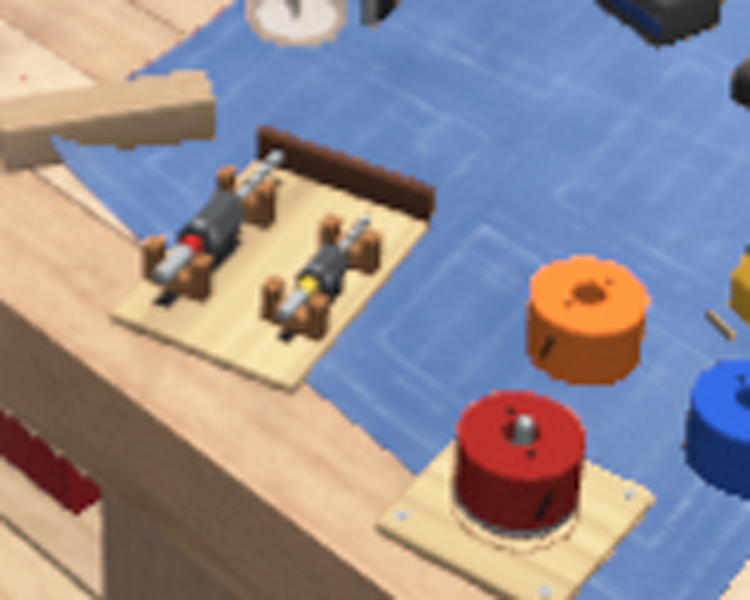

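```bash
python3 - <<'E'
from h import *
f=grab_frame("scene");d=np.array([np.cos(.28),np.sin(.28),0]);n=np.array([-d[1],d[0],0]);o=np.array([.4975,-.0865,0])
m=np.zeros((480,640),bool);m[255:315,300:385]=1
P,_=cloud(f,m);L=np.c_[(P-o)@d,(P-o)@n,P[:,2]]
for nm,y,ss in(("long",.038,(-.065,-.04,-.014,.01,.045,.06)),("short",-.038,(-.055,-.035,-.014,.008,.035,.042))):
    for x in ss:
        k=(abs(L[:,0]-x)<.006)&(abs(L[:,1]-y)<.014)&(L[:,2]>.018);print(nm,x,k.sum(),L[k].mean(0).round(4) if k.any() else 0,L[k][:,2].max().round(3) if k.any() else 0)
E
```

```text
long -0.065 20 [-0.0643  0.0368  0.0306] 0.04
long -0.04 16 [-0.0396  0.0358  0.0352] 0.042
long -0.014 20 [-0.0149  0.0311  0.0398] 0.046
long 0.01 9 [0.0099 0.0344 0.0364] 0.04
long 0.045 7 [0.0475 0.0362 0.0309] 0.034
long 0.06 7 [0.0593 0.0353 0.0318] 0.034
short -0.055 36 [-0.0537 -0.0376  0.0277] 0.035
short -0.035 15 [-0.0357 -0.0373  0.0305] 0.039
short -0.014 18 [-0.0149 -0.043   0.0357] 0.04
short 0.008 12 [ 0.0116 -0.0342  0.0313] 0.038
short 0.035 5 [ 0.0349 -0.0402  0.0311] 0.034
short 0.042 3 [ 0.0399 -0.0405  0.0304] 0.033
```

Both arbors lie level at the expected heights, so I am handing in.

```bash
python3 -c "
from plant import *
print(job_done())"
```

```text
the job is handed in; nothing more can be done
None
```

The job is handed in, though the verdict is not known: the three red saws are nested on the post smallest first, and both arbors lie level in their saddles with drills to the raised end. It took about 36 s of the 123 s, and I left the mug, jar and tape measure alone.

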